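# Hang a radio shelf bracket on a slotted upright

## Robot

A 7-joint arm with a two-finger parallel gripper is mounted at the origin on the work surface. World frame = base frame: x ahead of the robot, y to its left, z up, the work surface at z = 0. Lengths are in mm, angles in rad, forces in N, time in s.
With the tool pointing down it reaches from about 425 to 825 mm from the base axis. Payload 3.6 kg.
Tool frame: the origin (TCP) lies on the centre line of the jaws, within the pads' length; the fingertips stand 25 mm ahead of it and the grasp point (between the pads) lies 6 mm ahead of it (bot.tips_ahead is the distance from the TCP to the fingertips, in mm); z points along the fingers, y is the line along which they close (so a half turn about z gives the same grasp; the last joint's range is limited). The gripper opens to 85 mm and grips with 20 to 120 N. Pads are 22 mm wide; open, the fingers measure 114 mm over their backs; the gripper's body (76 mm by 85 mm) begins 54 mm behind the grasp point. The pads swing forward as they close: fully open they stand 13 mm farther back than shut.
Start: joints at [-1.127, 0.615, -0.013, 1.423, 0.008, 1.103, -0.04], TCP at [294.805, 579.271, 256.297] pointing down, gripper open.
Joint ranges: [-3.12, 3.12], [-0.3, 2.06], [-1.34, 1.32], [0.26, 2.42], [-1.36, 4.5], [0.01, 1.98], [-2.84, 2.84]. Speed limits (rad/s): [2.79, 2.79, 3.14, 3.14, 3.14, 3.14, 3.14].

## Interface

Orientations are given as a rotation vector (axis times angle).
In Python, from cell import bot, eyes, ticket gives the robot as it stands. The module is installed in compiled form; this text tells all that it offers.
- The arm moves only by the shell command python3 -m handwheel 'ROWS' [OPENING]. ROWS is JSON, one flat list of numbers, 6 for each row, row after row: the shift along the tool's x, y, z each as a share of 10 cm, from -1 to 1, then the turn, a rotation vector about the tool's x, y, z each as a share of 1.5 rad, from -1 to 1. In form: [x, y, z, ax, ay, az, x, y, z, ax, ay, az, ...]. A call has 1 to 8 rows; each row is the pose to reach, as a shift and turn from the pose commanded when the call began, along the tool's axes at that moment; what a row does not reach only later rows make up. A row lasts 1/10 s, in which the tool goes at most 50 mm and 8.59 degrees, less where a joint would pass 70% of its speed; a pose out of reach is approached as far as the arm can. A call with a number of a shift or a turn outside -1 to 1 is refused whole. A call with a gripper value outside its range is refused whole. OPENING is the closure in counts, from 0 (fully open) to 255 (shut), set as the call begins (- or left out, the last holds). The fingers move at their own pace and stop on an object; the grip force is fixed at half the most. Time passes only in rows, so rows that repeat a pose let the fingers close. It gives the time, the measured TCP pose, the force, the opening and the grip force at its end, in the units of the state.
- bot.sense(): the state, without advancing time (a new reading comes with each control period).
- eyes.capture(name): name is "side" or "top" or "wrist"; returns the picture (480x640x3 uint8, red, green, blue); there is no depth.
- eyes.get_calibration(name): a dict with "vfov" (degrees; the focal length in pixels is half the picture's height over the tangent of half this angle, whatever the lens; pixels are square), "cx", "cy" (the principal point, pixels), "origin" and "orientation" of the camera in the world; the wrist camera has in their place "tool_from_camera" (4x4, takes a point from camera to tool coordinates, whose origin is the TCP and whose axes are the flange's). Camera axes: x right, y down, z forward; pixel columns grow to the right and rows downward; lengths in mm; the calibration is good to about 2 mm. A picture is of the moment at which its call begins: read the wrist's pose just before it. get_calibration takes no time and is no camera call.
- ticket.hand_in(): hands the job in; it is judged then, once.
The state is a dict: "time": time; "joint_pos": joint angles; "qvel": joint speeds; "joint_efforts": joint torques, N m; "tcp_pos": TCP position; "eef_rot": TCP orientation; "contact_force": force on the tool from outside, world axes, zero at the start; "wrist_torque": the same for the moment, N m; "width": finger opening in mm; "grasp_force": force on a finger pad.
Only numpy, scipy, OpenCV 4.12 (cv2) and the standard library are available. Lean on these libraries where they do the work, as an engineer would, in place of code of your own. Each camera call takes 0.05 s, during which the arm holds its last target. There are 200 camera calls.

## Task

Hang the yellow bracket on the slotted upright in its top two slots: press its two hook tabs straight in until the back plate is flush with the strip, then push it down until it is fully home and the yellow spring latch has snapped out over the plate. Work gently, feeling for the slots without forcing the bracket against the upright (never harder than about 40 N), let go of it, and leave the radio, the hand microphone and the can where they are.

Things in the scene. Friction and masses are not known exactly. Their poses are not given: they have to be found in the camera images.
- bracket: Loose yellow bracket, 0.3 kg, standing on its ledge. Origin: underside, mid-width, in the plane of the back plate's rear face; x points out of the rear face as the tabs do, z up. Back plate 44 mm wide (y), z 0 to 115, 5 mm thick. Ledge 60 mm wide, x -116 to -5, 5 mm thick, 25 mm high black front bar. Grip web: middle rib, 12 mm thick (y), x -95 to -5, up to z 100 mm.
- bracket_grip (a point): Point in the bracket's grip web at bracket x -60, y 0, z 70 mm: a good place to hold it from above, fingers closing along the bracket's y, above its centre of mass. Knocked repeatedly or pushed hard it tips in the fingers. Axes as the bracket's.
- bracket_tab (a point): Nose of the bracket's upper grey hook tab, at bracket x 12, y 0, z 80 mm; the lower tab is alike, 50 mm below. Each is a neck 6 mm wide (y) and 8 mm high (bracket z 76 to 84) that ends in a square lip, 6 mm wide (y), x 6 to 12, hanging down 12 mm below the neck (z 64 to 84). Tabs stand 12 mm out of the rear face.
- upright: Fixed blue post, 84 mm wide, 193 mm tall, at any yaw, foot 12 mm high behind the face. Origin: on the table, mid-width, in the plane of the slotted strip's front face; x points from the face into the post, z up. Aluminium strip, 62 mm wide, 4 mm thick, up to z 167, open behind, three slots in one column, each 8 mm wide and 26 mm tall, at z 31 to 57, 81 to 107 and 131 to 157 mm.
- upper_slot (a point): Nominal middle of the upper slot's mouth: upright x 0, y 0, z 144 mm, axes as the upright's. The strip is set up to 10 mm to either side (y) of this in its channel: that offset is NOT measured and must be seen or felt for; the strip stays put under ordinary pushes. Both tabs pass into the two upper slots with the bracket's origin 70 mm (67 to 73) above the table.
- home (a point): Where the bracket's origin is when home (but for the strip's sideways offset): upright x 0, y 0, 55 mm above the table, axes as the upright's; the bracket's x is then along the upright's x, its rear face on the strip, the necks resting on the slot bottoms. Going down there from the entry height is a 15 mm slide with a firm stop.
- latch (a joint): Yellow spring latch, 18 mm wide, z 172.5 to 184, in the block above the strip, standing 6 mm out of the face when free. Value in m: 0 = fully out, grows to 0.006 as the bracket's plate pushes it in flush (spring force about 1.6 N at first, 4 N at 6 mm). It snaps back to 0 over the plate's top edge when the bracket is within about 2 mm of home.
- radio: Loose black two-way radio, 170 x 150 x 44 mm, about 1.1 kg, lying flat, origin under its centre. Leave alone.
- mic: Loose black hand microphone, 84 x 56 x 26 mm, lying flat, origin under its centre. Leave alone.
- can: Loose can, 60 mm across, 100 mm tall, upright, origin under its centre. Leave alone.
Mind the look-alikes: they are no part of the job. What is meant by the bracket is not orange, and is the smaller of those in its own colour.

How it is judged (in metres and radians):
On the way, in this order (a step that is already met when the one before it is completed fails the run):
1. both tabs are through the two upper slots, the plate flush with the strip and the latch pushed in (x of bracket in the frame of upright above -0.003 m and z of bracket in the frame of upright between 0.0635 and 0.0765 m and value of joint latch above 0.003 m), for 0.1 s.
2. the bracket is pushed down home and the latch has snapped out over its plate (z of bracket in the frame of upright below 0.058 m and x of bracket in the frame of upright above -0.004 m and value of joint latch below 0.002 m), for 0.2 s.
At the end, for the whole second after the job is handed in: Bracket hangs released at rest: origin 52-58 mm above the table, -4 to +3 mm (x) from the strip's face, within 14 mm (y) of the upright's middle, aligned within 0.1 rad, tilt under 0.08 rad, latch within 2 mm of fully out; radio, microphone, can within 20 mm of their starts (all of step 2 and x of bracket in the frame of upright below 0.003 m and y of bracket in the frame of upright between -0.014 and 0.014 m and z of bracket in the frame of upright above 0.052 m and angle between the x axis of bracket and the x axis of upright, either way round below 0.1 rad and angle between bracket's own z axis and vertical below 0.08 rad and linear speed of bracket below 0.02 m/s and distance of each of radio, mic, can from where it was at the start of the episode below 0.02 m); the robot touches nothing.
It fails at once if the bracket is forced against the upright with more than 40 N (contact force between bracket and upright above 40 N).
It fails at once if the radio, microphone or can is pushed more than 20 mm (distance of any of radio, mic, can from where it was at the start of the episode above 0.02 m).
It also fails if it takes over 72 s, if anything falls off the work surface, if the arm or the gripper's body presses on something with over 40 N, if the wrist force passes 120 N, or if a joint passes its speed limit or range.

## Working session

There is one attempt and no reset: what is moved stays moved. The work goes in short steps, Python scripts to look and compute and a shell command to move; the robot and the scene stay as the last step left them, time stands still between calls to the robot, and variables do not carry over. Pictures are saved under pics/ and viewed, at most 10 in all, crops included, and the job is handed in when it is done.

```bash
mkdir -p pics; python3 - <<'E'
from cell import bot,eyes,ticket
import cv2,numpy as np
print(bot.sense())
for n in("side","top","wrist"):
    c=eyes.get_calibration(n);print(n,c)
ims=[eyes.capture(n) for n in("side","top","wrist")]
for n,i in zip(("side","top","wrist"),ims): cv2.imwrite(f"pics/{n}0.png",i[:,:,::-1])
E
```

```text
{'time': 0.0, 'joint_pos': array([-1.12651329,  0.61592717, -0.01260357,  1.42491409,  0.00812576,
        1.10337525, -0.0403989 ]), 'qvel': array([-0.00108557,  0.00028129,  0.00130325,  0.00028034, -0.00109727,
        0.00090005, -0.00015152]), 'joint_efforts': array([ 1.22477177e-04, -4.69210017e+01,  2.59357514e-01, -1.71032953e+01,
        9.97497467e-03,  9.54351184e-03,  1.02282061e-05]), 'tcp_pos': array([294.51519435, 578.66392987, 255.12789756]), 'eef_rot': array([-0.73246351, -3.0544606 ,  0.00395323]), 'contact_force': array([ 1.02119884, -0.32360382, -0.75733723]), 'wrist_torque': array([ 0.01068205,  0.01964123, -0.01527837]), 'grasp_force': 0.0, 'width': 85.51866629419852}
side {'vfov': 42.022838647144404, 'cx': 321.3114818856328, 'cy': 245.45650482525204, 'origin': array([-129.45021513, -948.88511626,  835.46425492]), 'orientation': array([-2.06848573,  0.60272136, -0.36232458])}
top {'vfov': 53.27109466461297, 'cx': 324.6155033706579, 'cy': 241.62325773198643, 'origin': array([ 255.02488576,    7.2877478 , 1363.10943407]), 'orientation': array([-1.9956406 ,  2.24001684, -0.23449137])}
wrist {'vfov': 58.79370620009327, 'cx': 321.5365509281175, 'cy': 240.76507262866542, 'tool_from_camera': array([[-6.45672562e-04, -9.47139781e-01, -3.20820539e-01,
         8.18308442e+01],
       [ 9.99999546e-01, -3.86909254e-04, -8.70315613e-04,
         3.30460829e-01],
       [ 7.00182104e-04, -3.20820955e-01,  9.47139601e-01,
        -1.17412005e+02],
       [ 0.00000000e+00,  0.00000000e+00,  0.00000000e+00,
         1.00000000e+00]])}
```

View pics/side0.png

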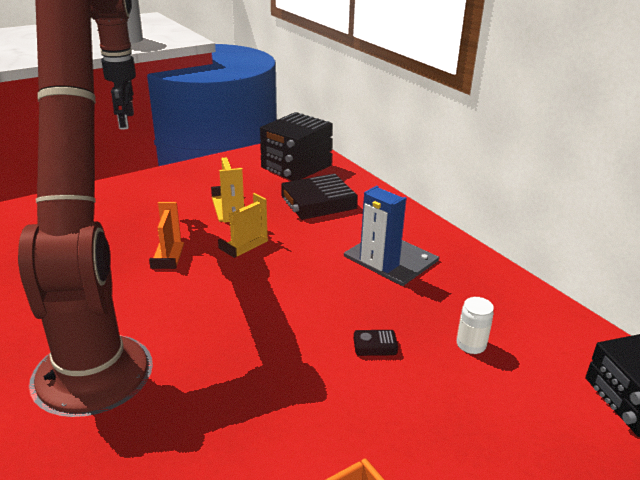

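View pics/top0.png

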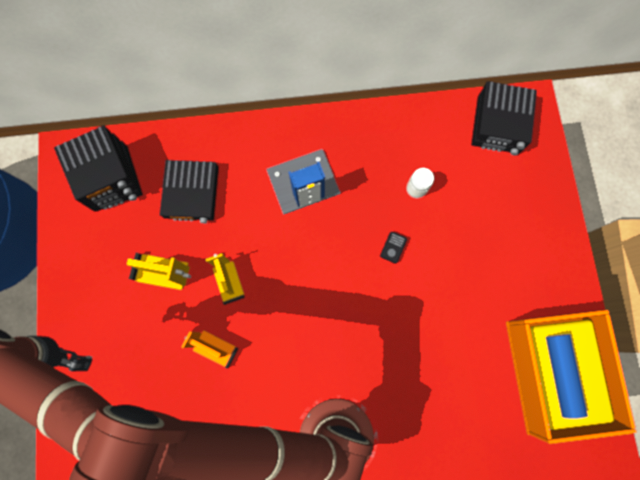

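Candidates: yellow A at top (157,270) / side (228,195), yellow B at top (225,277) / side (248,228), and orange at (211,347), which is ruled out by colour. I'll use one enlarged crop to compare A and B.

```bash
cat > h.py <<'E'
import numpy as np,cv2
from cell import bot,eyes,ticket
from scipy.spatial.transform import Rotation as R
def cam(n,s=None):
    c=eyes.get_calibration(n);f=240/np.tan(np.radians(c["vfov"]/2))
    K=np.array([[f,0,c["cx"]],[0,f,c["cy"]],[0,0,1.]])
    if n!="wrist": return K,R.from_rotvec(c["orientation"]).as_matrix(),np.array(c["origin"])
    T=np.eye(4);T[:3,:3]=R.from_rotvec(s["eef_rot"]).as_matrix();T[:3,3]=s["tcp_pos"]
    T=T@c["tool_from_camera"];return K,T[:3,:3],T[:3,3]
def onz(C,uv,z):
    K,r,o=C;d=r@np.linalg.solve(K,[uv[0],uv[1],1]);return o+d*(z-o[2])/d[2]
def tri(obs):
    A=np.zeros((3,3));b=np.zeros(3);L=[]
    for (K,r,o),uv in obs:
        d=r@np.linalg.solve(K,[uv[0],uv[1],1]);d/=np.linalg.norm(d);P=np.eye(3)-np.outer(d,d);A+=P;b+=P@o;L.append((P,o))
    p=np.linalg.solve(A,b);return p,[np.linalg.norm(P@(p-o)) for P,o in L]
def proj(C,p):
    K,r,o=C;q=K@(r.T@(np.array(p)-o));return q[:2]/q[2]
E
python3 - <<'E'
from h import *
s=cv2.imread("pics/side0.png");t=cv2.imread("pics/top0.png")
f=lambda i,x,y,w,h:cv2.resize(i[y:y+h,x:x+w],(400,300),interpolation=cv2.INTER_CUBIC)
o=np.vstack([np.hstack([f(t,110,230,160,120),f(s,190,150,140,105)]),np.hstack([f(t,250,130,120,90),f(s,330,175,120,90)])])
cv2.imwrite("pics/c0.png",o)
C=cam("top")
for n,u in dict(A=(157,270),B=(225,277),up=(308,195)).items(): print(n,onz(C,u,60))
E
```

```text
A [496.45219174 435.98611151  60.        ]
B [455.77010294 252.30417583  60.        ]
up [662.38589447   1.32129853  60.        ]
```

View pics/c0.png

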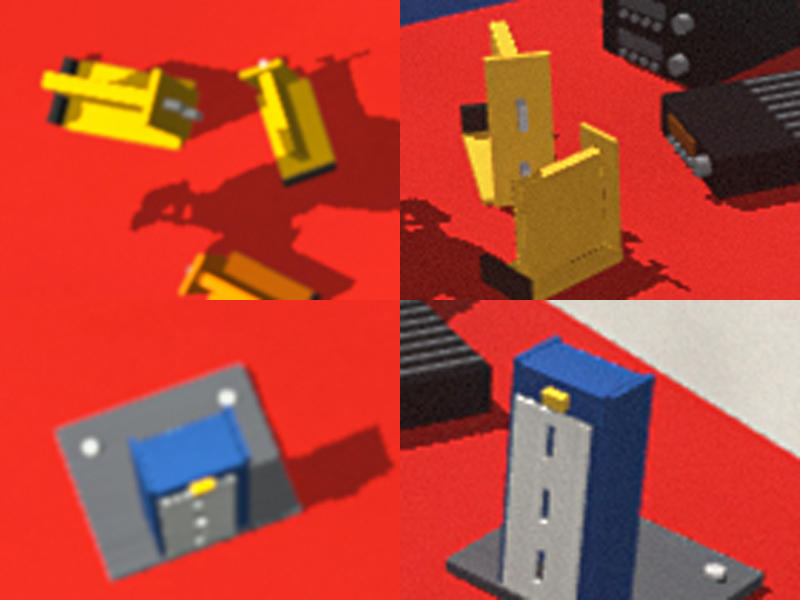

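The crop shows that A has a broader, taller plate and ledge, with its tabs facing the camera. B is the smaller yellow one, with its tabs facing away and its black bar at crop (309,175). The upright's three slots are at crop (549,440), (545,503) and (540,566). I'll check the sizes numerically.

```bash
python3 - <<'E'
from h import *
T=cam("top");S=cam("side")
t1=lambda x,y:(110+x/2.5,230+y/2.5); s1=lambda x,y:(190+(x-400)/2.857,150+y/2.857)
t2=lambda x,y:(250+x/3.333,130+(y-300)/3.333); s2=lambda x,y:(330+(x-400)/3.333,175+(y-300)/3.333)
P={}
def go(n,a,b):
    p,e=tri([(T,a),(S,b)]);P[n]=p;print(n,p.round(1),np.round(e,1))
go("B plate +y",t1(240,74),s1(582,125));go("B plate -y",t1(283,63),s1(618,140))
go("B bar -y",t1(335,165),s1(535,300))
go("A plate L",t1(150,70),s1(486,57));go("A plate R",t1(197,82),s1(551,52))
go("strip L",t2(160,503),s2(514,396));go("strip R",t2(238,478),s2(591,427))
go("latch",t2(203,487),s2(557,402))
for k,(a,b) in enumerate([((202,508),(549,440)),((202,522),(545,503)),((199,541),(540,566))]):go(f"slot{k}",t2(*a),s2(*b))
for a,b in (("B plate +y","B plate -y"),("A plate L","A plate R"),("strip L","strip R")):
    d=P[b]-P[a];print(a,np.linalg.norm(d),"normal yaw",np.arctan2(d[0],-d[1])*1,)
for n,uv in dict(barL=t1(283,184),barR=t1(335,165)).items():print(n,onz(T,uv,0))
s=bot.sense();print(R.from_rotvec(s["eef_rot"]).as_matrix().round(3))
E
```

```text
B plate +y [498.9 288.5 114.8] [0.4 0.4]
B plate -y [506.2 241.  119.5] [1.5 1.5]
B bar -y [406.1 212.    7.1] [2.4 2.4]
A plate L [482.2 380.8 150.1] [26.3 26.3]
A plate R [485.2 317.6 175.6] [1.1 1.1]
strip L [642.   26.7 168.5] [0.5 0.5]
strip R [656.  -36.8 170.6] [0.9 0.9]
latch [649.1  -8.6 178. ] [0.7 0.7]
slot0 [643.3  -7.3 149.6] [2.8 2.8]
slot1 [646.4  -6.   99. ] [1.8 1.8]
slot2 [647.5  -2.7  45.2] [3. 3.]
B plate +y 48.35362638506148 normal yaw 0.15291532359057572
A plate L 68.15422731907202 normal yaw 0.046119409738693544
strip L 65.07591651540456 normal yaw 0.2158330286674973
barL [390.0094457  274.20985175   0.        ]
barR [404.64432926 214.02510716   0.        ]
[[-0.891  0.454 -0.001]
 [ 0.454  0.891 -0.002]
 [-0.    -0.002 -1.   ]]
```

B fits: its plate top is at z≈115 and about 44–48 mm wide. A's plate measures about 68 mm wide with a higher top. The bracket is B, with origin ≈(505,265) and yaw ≈0.2. Upright: ≈(649,-5), yaw ≈0.216. Moving to hover.

```bash
python3 -m handwheel '[-0.3,-0.23,0,0,0,0, -0.6,-0.46,0,0,0,0, -0.94,-0.74,0,0,0,0, -0.94,-0.74,0,0,0,0]' 0 && python3 -m handwheel '[-0.3,-0.23,0,0,0,0, -0.6,-0.46,0,0,0,0, -0.94,-0.74,0,0,0,0, -0.94,-0.74,0,0,0,0]' && python3 -m handwheel '[-0.3,-0.23,0,0,0,-0.08, -0.6,-0.46,0,0,0,-0.16, -0.94,-0.74,0,0,0,-0.24, -0.94,-0.74,0,0,0,-0.32,-0.94,-0.74,0,0,0,-0.4,-0.94,-0.74,0,0,0,-0.447,-0.94,-0.74,0,0,0,-0.447]'
python3 - <<'E'
from h import *
s=bot.sense();i=eyes.capture("wrist");cv2.imwrite("pics/w1.png",i[:,:,::-1]);np.save("s1.npy",s,allow_pickle=True)
C=cam("wrist",s);print(R.from_rotvec(s["eef_rot"]).as_matrix().round(3),s["tcp_pos"])
c,sn=np.cos(.2),np.sin(.2)
for p in [(0,22,115),(0,-22,115),(-95,0,100),(-5,0,100),(-116,30,5),(-116,-30,5)]:
    print(p,proj(C,(505+c*p[0]-sn*p[1],265+sn*p[0]+c*p[1],p[2])).round(0))
E
```

```text
time: 0.55
tcp_pos: [350.0, 463.2, 256.1]
eef_rot: [0.749, 3.047, -0.009]
contact_force: [0.6, 0.2, -1.0]
width: 85.6
grasp_force: 0.0
time: 0.95
tcp_pos: [399.2, 354.8, 256.2]
eef_rot: [0.75, 3.048, -0.008]
contact_force: [-0.4, -0.2, -0.2]
width: 85.6
grasp_force: 0.0
time: 1.65
tcp_pos: [445.3, 253.9, 256.1]
eef_rot: [0.313, -3.125, -0.001]
contact_force: [1.1, 0.4, 1.1]
width: 85.6
grasp_force: 0.0
[[-0.98  -0.198 -0.001]
 [-0.198  0.98   0.   ]
 [ 0.001  0.    -1.   ]] [445.31128901 253.88955631 256.13793007]
(0, 22, 115) [353. 317.]
(0, -22, 115) [288. 317.]
(-95, 0, 100) [321. 175.]
(-5, 0, 100) [321. 301.]
(-116, 30, 5) [357. 130.]
(-116, -30, 5) [285. 130.]
```

View pics/w1.png

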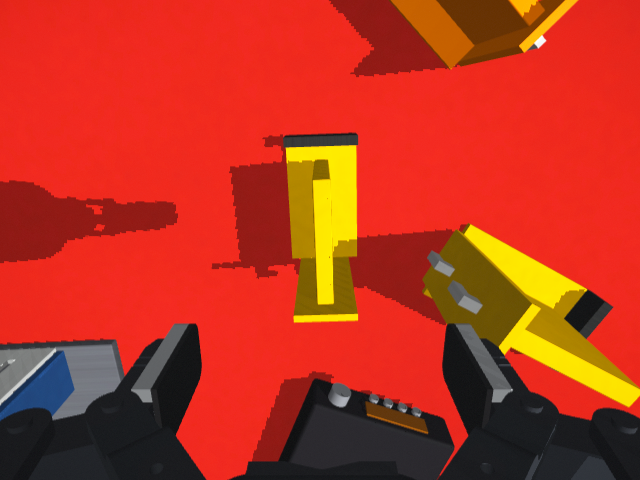

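B sits under the tool: plate top edge at (294,320)–(358,318), web centred on u≈323, bar at (285–357,140). A is to the right at (450,280) and clear. The bracket's yaw is ≈0.228, so I'll correct by −3.5 mm in tool x and +1.2 mm in tool y, then descend.

```bash
python3 -m handwheel '[-0.035,0.012,0.3,0,0,-0.019, -0.035,0.012,0.6,0,0,-0.019, -0.035,0.012,0.9,0,0,-0.019, -0.035,0.012,0.9,0,0,-0.019]' 105 && python3 -m handwheel '[0,0,0.3,0,0,0, 0,0,0.6,0,0,0, 0,0,0.8,0,0,0, 0,0,0.9,0,0,0, 0,0,0.9,0,0,0]' && python3 -m handwheel '[0,0,0,0,0,0, 0,0,0,0,0,0, 0,0,0,0,0,0, 0,0,0,0,0,0, 0,0,0,0,0,0, 0,0,0,0,0,0]' 255
```

```text
time: 2.1
tcp_pos: [446.2, 254.3, 162.9]
eef_rot: [0.356, -3.113, 0.006]
contact_force: [-0.5, -0.5, -0.2]
width: 50.2
grasp_force: 0.0
time: 2.6
tcp_pos: [448.7, 255.7, 76.2]
eef_rot: [0.357, -3.121, 0.001]
contact_force: [0.6, 1.0, -0.0]
width: 50.5
grasp_force: 0.0
time: 3.2
tcp_pos: [449.5, 255.6, 77.6]
eef_rot: [-0.357, 3.119, 0.001]
contact_force: [-0.9, -1.3, 5.9]
width: 11.1
grasp_force: 59.6
```

Gripped (width 11.1, force 60 N). I'll lift and move sideways of the upright for a close look at the slots.

```bash
python3 -m handwheel '[0,0,-0.2,0,0,0, 0,0,-0.5,0,0,0, 0,0,-0.8,0,0,0, 0,0,-1,0,0,0, 0,0,-1,0,0,0]' && python3 -m handwheel '[0.03,-0.3,-0.3,0,0,0, 0.06,-0.6,-0.6,0,0,0, 0.07,-0.86,-0.9,0,0,0, 0.07,-0.86,-1,0,0,0]' && python3 -m handwheel '[0.03,-0.3,0,0,0,0, 0.06,-0.6,0,0,0,0, 0.07,-0.86,0,0,0,0, 0.07,-0.86,0,0,0,0, 0.07,-0.86,0,0,0,0,0.07,-0.86,0,0,0,0]'
python3 - <<'E'
from h import *
s=bot.sense();i=eyes.capture("wrist");np.save("s2.npy",s,allow_pickle=True)
cv2.imwrite("pics/w2.png",i[:,:,::-1])
C=cam("wrist",s)
c,sn=np.cos(.216),np.sin(.216)
for z in(157,131,107,81,57): print(z,proj(C,(649,-5,z)).round(0))
E
```

```text
time: 3.7
tcp_pos: [449.7, 256.2, 178.5]
eef_rot: [-0.357, 3.116, 0.004]
contact_force: [0.0, 0.5, -4.1]
width: 11.2
grasp_force: 59.2
time: 4.1
tcp_pos: [462.9, 164.8, 277.2]
eef_rot: [-0.345, 3.121, -0.006]
contact_force: [0.4, -0.7, -4.5]
width: 11.3
grasp_force: 59.8
time: 4.7
tcp_pos: [473.1, 86.0, 275.2]
eef_rot: [0.361, -3.118, -0.001]
contact_force: [-0.4, 0.9, -3.6]
width: 11.5
grasp_force: 59.9
157 [138. 449.]
131 [152. 422.]
107 [163. 400.]
81 [173. 380.]
57 [182. 364.]
```

View pics/w2.png

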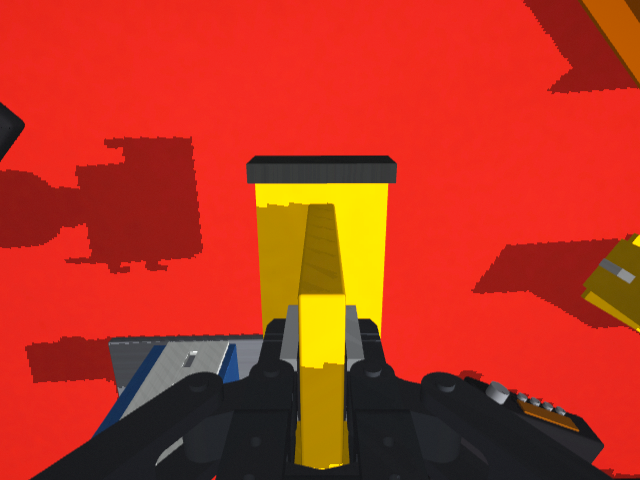

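The picture shows only the lowest slot, at (190,359); the finger linkage hides the upper ones. The bracket sits square in the grip (web u 300–345, bar 248–396). I'll advance beside the post so the whole strip moves up into view.

```bash
python3 -m handwheel '[-0.3,0.05,0,0,0,0, -0.6,0.1,0,0,0,0, -0.8,0.1,0,0,0,0, -0.8,0.1,0,0,0,0, -0.8,0.1,0,0,0,0, -0.8,0.1,0,0,0,0]'
python3 - <<'E'
from h import *
s=bot.sense();i=eyes.capture("wrist");np.save("s3.npy",s,allow_pickle=True)
cv2.imwrite("pics/w3.png",i[:,:,::-1])
C=cam("wrist",s)
for z in(184,157,131,107,81,57): print(z,proj(C,(649,-5,z)).round(0))
cr=i[140:440,0:300,::-1]
cv2.imwrite("pics/w3c.png",cv2.resize(cr,(600,600),interpolation=cv2.INTER_CUBIC))
E
```

```text
time: 5.35
tcp_pos: [548.4, 112.8, 275.9]
eef_rot: [0.359, -3.119, 0.0]
contact_force: [-0.7, -1.0, -4.1]
width: 11.3
grasp_force: 59.9
184 [ 85. 375.]
157 [107. 349.]
131 [125. 329.]
107 [139. 312.]
81 [152. 297.]
57 [163. 285.]
```

View pics/w3c.png

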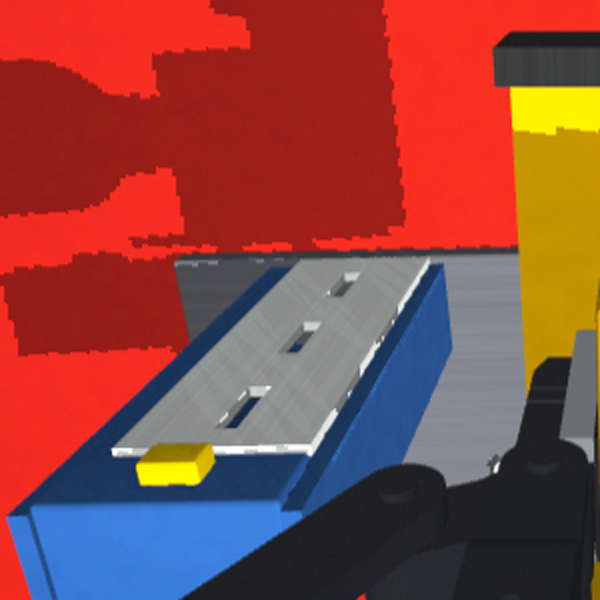

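The slots are clear in the crop: upper (220–247,427)→(246–271,388), middle (282–303,353)→(301–321,322), lower (331–350,295)→(345–361,272). The strip's top edge runs (112,449)–(308,452). I'll fit the upright's pose to these.

```bash
python3 - <<'E'
from h import *
from scipy.optimize import least_squares
s=np.load("s3.npy",allow_pickle=True).item();C=cam("wrist",s)
obs=[((220,427),4,157),((246,427),-4,157),((246,388),4,131),((271,388),-4,131),
((282,353),4,107),((303,353),-4,107),((301,322),4,81),((321,322),-4,81),
((331,295),4,57),((350,295),-4,57),((345,272),4,31),((361,272),-4,31),((112,449),31,167),((308,452),-31,167)]
def mod(p,y,z):
    c,n=np.cos(p[2]),np.sin(p[2]);return proj(C,(p[0]-n*y,p[1]+c*y,z+p[3]))
def f(p,full=True):
    r=[]
    for (u,v),y,z in obs: r+=list(mod(p,y,z)-np.array([u/2,140+v/2]))
    return r
q=least_squares(f,[649,-5,.216,0],loss="soft_l1");print(q.x.round(3),np.round(q.fun,1).reshape(-1,2).tolist())
p=q.x
# image lines: tool pose to place bracket: yaw=p2, entry standoff rear face 30mm in front
Rt=R.from_rotvec(s["eef_rot"]).as_matrix();tx=Rt[:,0];yaw=np.arctan2(-tx[1],-tx[0]);print("tool yaw",yaw, "tilt",Rt[:,2])
ex=np.array([np.cos(p[2]),np.sin(p[2]),0])
for d in(30,):
    tgt=np.array([p[0],p[1],0])-(60+d)*ex;tgt[2]=147.5
    print("target",tgt,"tool delta",Rt.T@(tgt-s["tcp_pos"]),"az share",-(p[2]-yaw)/1.5)
# bracket in hand at view w2: bar and web
s2=np.load("s2.npy",allow_pickle=True).item();C2=cam("wrist",s2);R2=R.from_rotvec(s2["eef_rot"]).as_matrix()
for n,pt in dict(barL=(-56,30,51),barR=(-56,-30,51),webL=(-35,6,-24),webR=(-35,-6,-24)).items():
    print(n,proj(C2,s2["tcp_pos"]+R2@np.array([-pt[0],pt[1],pt[2]])).round(1))
E
```

```text
[6.50529e+02 4.30000e-02 3.36200e+00 1.96000e+00] [[-2.5, 1.1], [-2.9, 1.2], [2.4, -0.7], [1.4, -0.6], [-1.6, -0.0], [-1.5, 0.1], [1.9, -0.2], [1.9, -0.1], [-2.5, 0.7], [-2.7, 0.8], [0.5, 0.2], [1.2, 0.3], [-0.1, -0.9], [2.7, -1.6]]
tool yaw 0.22920423576533303 tilt [-2.01970179e-03 -4.04068977e-04 -9.99997879e-01]
target [738.35670484  19.69920643 147.5       ] tool delta [-164.1165889  -133.84995043  128.01460903] az share -2.0883781637295185
barL [398.6 165.8]
barR [246.2 165.9]
webL [347.4 300. ]
webR [298. 300.]
```

```bash
python3 - <<'E'
from h import *
from scipy.optimize import least_squares
s=np.load("s3.npy",allow_pickle=True).item();C=cam("wrist",s)
obs=[((220,427),-4,157),((246,427),4,157),((246,388),-4,131),((271,388),4,131),
((282,353),-4,107),((303,353),4,107),((301,322),-4,81),((321,322),4,81),
((331,295),-4,57),((350,295),4,57),((345,272),-4,31),((361,272),4,31),((112,449),-31,167),((308,452),31,167)]
def mod(p,y,z):
    c,n=np.cos(p[2]),np.sin(p[2]);return proj(C,(p[0]-n*y,p[1]+c*y,z+p[3]))
def f(p,full=True):
    r=[]
    for (u,v),y,z in obs: r+=list(mod(p,y,z)-np.array([u/2,140+v/2]))
    return r
q=least_squares(f,[649,-5,.216,0],loss="soft_l1");print(q.x.round(3),np.round(q.fun,1).reshape(-1,2).tolist())
p=q.x
Rt=R.from_rotvec(s["eef_rot"]).as_matrix();tx=Rt[:,0];yaw=np.arctan2(-tx[1],-tx[0])
ex=np.array([np.cos(p[2]),np.sin(p[2]),0])
tgt=np.array([p[0],p[1],0])-(60+32)*ex;tgt[2]=147.5
print("target",tgt,"tool delta",Rt.T@(tgt-s["tcp_pos"]),"az share",-(p[2]-yaw)/1.5)
E
```

```text
[6.50529e+02 4.30000e-02 2.20000e-01 1.96000e+00] [[-2.5, 1.1], [-2.9, 1.2], [2.4, -0.7], [1.4, -0.6], [-1.6, -0.0], [-1.5, 0.1], [1.9, -0.2], [1.9, -0.1], [-2.5, 0.7], [-2.7, 0.8], [0.5, 0.2], [1.2, 0.3], [-0.1, -0.9], [2.7, -1.6]]
target [560.75050584 -20.05034191 147.5       ] tool delta [  17.87558129 -132.20737557  128.38938214] az share 0.006017150347375526
```

```bash
python3 -m handwheel '[0.1,0,0,0,0,0.006, 0.18,-0.3,0,0,0,0.006, 0.18,-0.65,0,0,0,0.006, 0.18,-1,0,0,0,0.006, 0.18,-1,0.2,0,0,0.006, 0.18,-1,0.3,0,0,0.006]' && python3 -m handwheel '[0,-0.32,0.2,0,0,0, 0,-0.32,0.5,0,0,0, 0,-0.32,0.8,0,0,0, 0,-0.32,0.984,0,0,0, 0,-0.32,0.984,0,0,0, 0,-0.32,0.984,0,0,0]'
python3 - <<'E'
from h import *
s=bot.sense();t=np.array([560.75,-20.05,147.5]);Rt=R.from_rotvec(s["eef_rot"]).as_matrix()
print(Rt.T@(t-s["tcp_pos"]),np.arctan2(-Rt[1,0],-Rt[0,0]),Rt[:,2],s["contact_force"],s["wrist_torque"])
i=eyes.capture("side");c=cv2.resize(i[140:290,280:480,::-1],(800,600),interpolation=cv2.INTER_CUBIC);cv2.imwrite("pics/s4.png",c)
E
```

```text
time: 6.0
tcp_pos: [552.9, 9.4, 245.4]
eef_rot: [0.338, -3.121, 0.0]
contact_force: [-0.9, 0.8, -5.1]
width: 11.4
grasp_force: 59.8
time: 6.6
tcp_pos: [561.6, -18.9, 148.4]
eef_rot: [-0.346, 3.122, 0.001]
contact_force: [0.8, -0.1, -3.8]
width: 11.6
grasp_force: 59.8
[ 1.04516324 -0.9071709   0.90753118] 0.2208698068660138 [ 7.51861648e-05  8.23487194e-04 -9.99999658e-01] [ 0.77205078 -0.13142121 -3.82440056] [-0.05710455 -0.07312857  0.00813288]
```

View pics/s4.png

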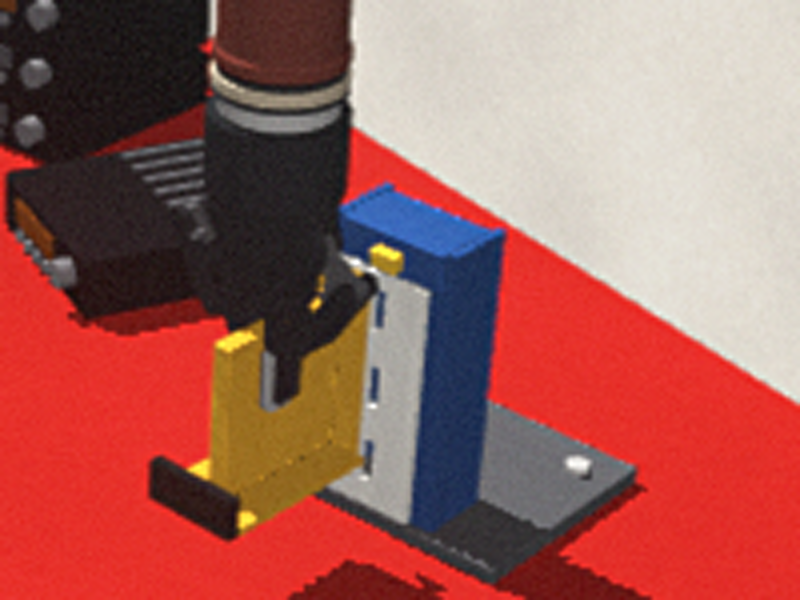

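The side view shows the bracket upright in the jaws, squarely in front of the strip at the right height. I'll approach in small steps and watch the force.

```bash
python3 -m handwheel '[-0.05,-0.007,0.01,0,0,0, -0.1,-0.007,0.01,0,0,0, -0.14,-0.007,0.01,0,0,0, -0.14,-0.007,0.01,0,0,0, -0.14,-0.007,0.01,0,0,0]'; python3 -c "
from h import *
for k in range(3): print(bot.sense()['tcp_pos'])"; python3 -m handwheel '[-0.01,0,0,0,0,0,-0.02,0,0,0,0,0,-0.03,0,0,0,0,0,-0.04,0,0,0,0,0,-0.04,0,0,0,0,0,-0.04,0,0,0,0,0]';python3 -m handwheel '[-0.005,0,0,0,0,0,-0.01,0,0,0,0,0,-0.015,0,0,0,0,0,-0.02,0,0,0,0,0,-0.02,0,0,0,0,0,-0.02,0,0,0,0,0]'
```

```text
time: 7.15
tcp_pos: [575.5, -17.8, 146.9]
eef_rot: [0.344, -3.123, 0.0]
contact_force: [-0.2, -0.1, -4.7]
width: 11.1
grasp_force: 59.9
[575.47411565 -17.79851938 146.94520604]
[575.47411565 -17.79851938 146.94520604]
[575.47411565 -17.79851938 146.94520604]
time: 7.75
tcp_pos: [579.3, -16.9, 146.9]
eef_rot: [0.344, -3.122, 0.0]
contact_force: [-0.2, 0.5, -4.9]
width: 11.2
grasp_force: 59.9
time: 8.35
tcp_pos: [581.3, -16.5, 146.9]
eef_rot: [0.344, -3.123, 0.0]
contact_force: [0.3, 0.2, -4.2]
width: 11.3
grasp_force: 59.9
```

No contact yet. The settled readings put the TCP 1 mm toward −y, so I'll shift +1 mm after backing off slightly.

```bash
python3 -m handwheel '[0.03,0,0,0,0,0,0.03,0.01,0,0,0,0,0.02,0.01,0,0,0,0,0.01,0.01,0,0,0,0,0,0.01,0,0,0,0,0,0.01,0,0,0,0]'; python3 -m handwheel '[-0.005,0,0,0,0,0,-0.01,0,0,0,0,0,-0.015,0,0,0,0,0,-0.02,0,0,0,0,0,-0.02,0,0,0,0,0,-0.02,0,0,0,0,0]';python3 -m handwheel '[-0.005,0,0,0,0,0,-0.01,0,0,0,0,0,-0.015,0,0,0,0,0,-0.02,0,0,0,0,0,-0.02,0,0,0,0,0,-0.02,0,0,0,0,0]'
```

```text
time: 8.95
tcp_pos: [581.4, -15.4, 146.9]
eef_rot: [-0.344, 3.122, 0.0]
contact_force: [0.5, -0.6, -3.9]
width: 11.3
grasp_force: 59.9
time: 9.55
tcp_pos: [582.0, -15.4, 146.7]
eef_rot: [0.343, -3.12, 0.0]
contact_force: [-4.4, -0.5, -0.4]
width: 11.5
grasp_force: 60.2
time: 10.15
tcp_pos: [586.4, -14.8, 147.2]
eef_rot: [-0.343, 3.12, -0.0]
contact_force: [0.8, -1.4, -4.2]
width: 11.1
grasp_force: 59.9
```

A brief contact of 4.4 N, then it went free 4 mm further in, so the tabs seem to be entering. Continuing gently.

```bash
python3 -m handwheel '[-0.005,0,0,0,0,0,-0.01,0,0,0,0,0,-0.015,0,0,0,0,0,-0.02,0,0,0,0,0,-0.02,0,0,0,0,0,-0.02,0,0,0,0,0]';python3 -m handwheel '[-0.005,0,0,0,0,0,-0.01,0,0,0,0,0,-0.015,0,0,0,0,0,-0.02,0,0,0,0,0,-0.02,0,0,0,0,0,-0.02,0,0,0,0,0]'
```

```text
time: 10.75
tcp_pos: [586.8, -14.6, 146.8]
eef_rot: [0.343, -3.122, 0.001]
contact_force: [-0.3, -2.0, -3.0]
width: 11.5
grasp_force: 60.0
time: 11.35
tcp_pos: [588.3, -14.2, 146.7]
eef_rot: [0.343, -3.121, 0.001]
contact_force: [-3.6, -2.6, -3.7]
width: 11.3
grasp_force: 60.0
```

```bash
python3 -m handwheel '[-0.005,-0.003,0,0,0,0,-0.01,-0.003,0,0,0,0,-0.015,-0.003,0,0,0,0,-0.02,-0.003,0,0,0,0,-0.02,-0.003,0,0,0,0,-0.02,-0.003,0,0,0,0]';python3 -m handwheel '[-0.005,0,0,0,0,0,-0.01,0,0,0,0,0,-0.015,0,0,0,0,0,-0.02,0,0,0,0,0,-0.02,0,0,0,0,0,-0.02,0,0,0,0,0]'
```

```text
time: 11.95
tcp_pos: [590.5, -13.7, 146.7]
eef_rot: [0.344, -3.122, 0.0]
contact_force: [-4.5, -3.6, -3.2]
width: 11.0
grasp_force: 59.9
time: 12.55
tcp_pos: [592.2, -13.4, 146.7]
eef_rot: [0.344, -3.121, 0.0]
contact_force: [-5.9, -3.0, -3.5]
width: 11.5
grasp_force: 59.9
```

```bash
python3 -m handwheel '[-0.005,0,0,0,0,0,-0.01,0,0,0,0,0,-0.01,0,0,0,0,0,-0.01,0,0,0,0,0]';python3 -m handwheel '[-0.005,0,0,0,0,0,-0.01,0,0,0,0,0,-0.01,0,0,0,0,0,-0.01,0,0,0,0,0]'
```

```text
time: 12.95
tcp_pos: [592.9, -13.2, 146.7]
eef_rot: [0.344, -3.12, 0.0]
contact_force: [-4.9, -3.4, -4.5]
width: 11.3
grasp_force: 60.0
time: 13.35
tcp_pos: [593.0, -13.2, 146.7]
eef_rot: [0.344, -3.118, 0.0]
contact_force: [-7.2, -3.7, -1.8]
width: 11.2
grasp_force: 60.3
```

```bash
python3 -m handwheel '[-0.005,0,0,0,0,0,-0.01,0,0,0,0,0,-0.01,0,0,0,0,0,-0.01,0,0,0,0,0]'
python3 - <<'E'
from h import *
i=eyes.capture("side");c=cv2.resize(i[160:280,320:480,::-1],(800,600),interpolation=cv2.INTER_CUBIC);cv2.imwrite("pics/s5.png",c)
S=cam("side");n=np.array([(0,22,115),(0,-22,115),(0,-22,0),(-116,-30,0),(-116,30,25),(-116,-30,25)])
for p in n:
    q=np.array([650.5+1+.976*p[0]-.218*p[1],.04+.218*p[0]+.976*p[1],p[2]+70]);print(p,((proj(S,q)-[320,160])*5).round(0))
E
```

```text
time: 13.75
tcp_pos: [593.1, -13.2, 146.7]
eef_rot: [0.343, -3.116, 0.001]
contact_force: [-10.6, -3.7, 0.4]
width: 11.3
grasp_force: 60.6
[  0  22 115] [240. 188.]
[  0 -22 115] [316. 222.]
[  0 -22   0] [297. 444.]
[-116  -30    0] [140. 551.]
[-116   30   25] [ 42. 448.]
[-116  -30   25] [143. 502.]
```

View pics/s5.png

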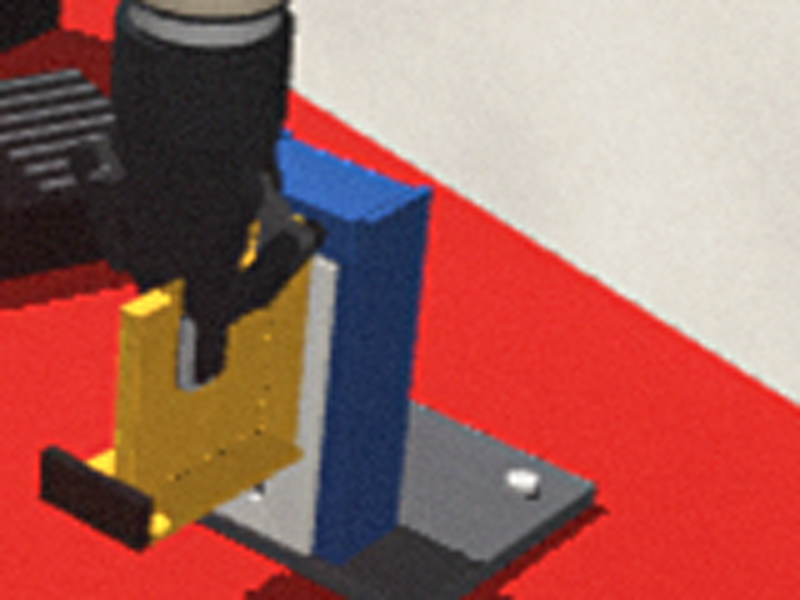

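The picture shows the plate against the strip with only the lowest slot free below it (260,490). The corners are within about 2 mm of prediction, so it's flush at entry height. Now pushing down in steps.

```bash
python3 -m handwheel '[0,0,0.01,0,0,0,0,0,0.02,0,0,0,0,0,0.03,0,0,0,0,0,0.04,0,0,0,0,0,0.04,0,0,0]';python3 -m handwheel '[0,0,0.01,0,0,0,0,0,0.02,0,0,0,0,0,0.03,0,0,0,0,0,0.04,0,0,0,0,0,0.04,0,0,0]'
```

```text
time: 14.3
tcp_pos: [593.1, -13.3, 143.3]
eef_rot: [0.344, -3.117, 0.001]
contact_force: [-10.8, -5.0, 3.1]
width: 11.0
grasp_force: 61.0
time: 14.8
tcp_pos: [593.1, -13.3, 139.2]
eef_rot: [0.343, -3.117, 0.001]
contact_force: [-9.8, -4.5, 2.6]
width: 11.2
grasp_force: 61.0
```

```bash
python3 -m handwheel '[0,0,0.01,0,0,0,0,0,0.02,0,0,0,0,0,0.03,0,0,0,0,0,0.04,0,0,0,0,0,0.04,0,0,0]';python3 -m handwheel '[0,0,0.005,0,0,0,0,0,0.01,0,0,0,0,0,0.015,0,0,0,0,0,0.015,0,0,0]'
```

```text
time: 15.3
tcp_pos: [593.2, -13.3, 135.3]
eef_rot: [0.344, -3.117, 0.001]
contact_force: [-10.6, -4.6, 2.6]
width: 11.4
grasp_force: 61.0
time: 15.7
tcp_pos: [593.2, -13.4, 134.0]
eef_rot: [0.344, -3.117, 0.001]
contact_force: [-10.9, -4.7, 4.1]
width: 11.4
grasp_force: 61.1
```

```bash
python3 -m handwheel '[0,0,0.005,0,0,0,0,0,0.01,0,0,0,0,0,0.01,0,0,0]';python3 -m handwheel '[0,0,0.005,0,0,0,0,0,0.01,0,0,0,0,0,0.01,0,0,0]';python3 -m handwheel '[0,0,0.005,0,0,0,0,0,0.01,0,0,0,0,0,0.01,0,0,0]'
```

```text
time: 16.0
tcp_pos: [593.2, -13.4, 133.0]
eef_rot: [0.344, -3.117, 0.001]
contact_force: [-10.8, -4.5, 3.1]
width: 11.4
grasp_force: 61.2
time: 16.3
tcp_pos: [593.2, -13.4, 132.6]
eef_rot: [0.344, -3.117, 0.002]
contact_force: [-11.5, -5.6, 7.0]
width: 11.4
grasp_force: 61.8
time: 16.6
tcp_pos: [593.2, -13.4, 132.5]
eef_rot: [0.344, -3.117, 0.002]
contact_force: [-13.9, -5.0, 10.7]
width: 11.2
grasp_force: 62.5
```

A firm stop at 14.2 mm. One more gentle millimetre while easing the inward press, then a look at the latch.

```bash
python3 -m handwheel '[0.005,0.001,0.005,0,0,0,0.01,0.002,0.01,0,0,0,0.01,0.002,0.01,0,0,0,0.01,0.002,0.01,0,0,0]'
python3 - <<'E'
from h import *
a=eyes.capture("side")[160:280,320:480,::-1];b=eyes.capture("top")[130:220,250:370,::-1]
f=lambda i:cv2.resize(i,(400,300),interpolation=cv2.INTER_CUBIC)
cv2.imwrite("pics/s6.png",np.hstack([cv2.resize(a,(480,360),interpolation=cv2.INTER_CUBIC)[:,:400],cv2.resize(b,(480,360),interpolation=cv2.INTER_CUBIC)[:,:400]]))
E
```

```text
time: 17.0
tcp_pos: [593.2, -13.4, 132.4]
eef_rot: [0.344, -3.12, 0.002]
contact_force: [-12.4, -4.0, 14.7]
width: 11.3
grasp_force: 62.8
```

View pics/s6.png

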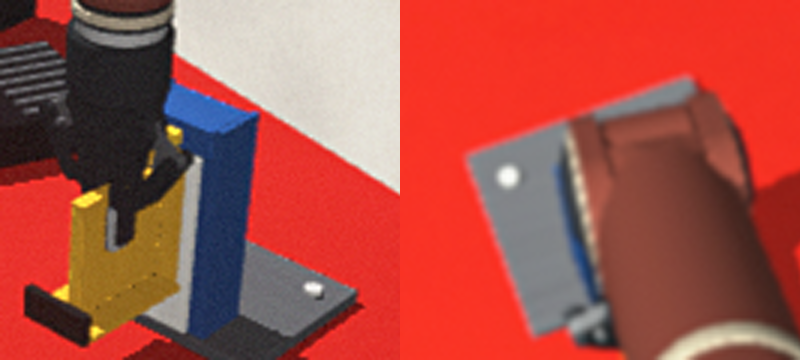

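The latch stands out above the plate at (175,133), so it's home. I'll relax the forces, open, and retreat straight up.

```bash
python3 -m handwheel '[0.005,0,-0.01,0,0,0,0.01,0,-0.02,0,0,0,0.01,0,-0.02,0,0,0]' && python3 -m handwheel '[0,0,0,0,0,0,0,0,0,0,0,0,0,0,0,0,0,0,0,0,0,0,0,0,0,0,0,0,0,0]' 120 && python3 -m handwheel '[0,0,-0.1,0,0,0,0,0,-0.3,0,0,0,0,0,-0.6,0,0,0,0,0,-1,0,0,0,0,0,-1,0,0,0]' && python3 -m handwheel '[0.3,0,-0.3,0,0,0,0.6,0,-0.3,0,0,0,0.9,0,-0.3,0,0,0,1,0,-0.3,0,0,0,1,0,-0.3,0,0,0,1,0,-0.3,0,0,0]'
python3 - <<'E'
from h import *
i=eyes.capture("side")[160:280,320:480,::-1];t=eyes.capture("top")[130:220,250:370,::-1]
f=lambda i:cv2.resize(i,(400,300),interpolation=cv2.INTER_CUBIC)
w=eyes.capture("wrist")[:,:,::-1]
cv2.imwrite("pics/s7.png",np.vstack([np.hstack([f(i),f(t)]),np.hstack([f(w),f(w[240:480,160:480])])]))
E
```

```text
time: 17.4
tcp_pos: [593.1, -13.3, 132.5]
eef_rot: [0.344, -3.122, 0.001]
contact_force: [-6.6, -2.9, 3.6]
width: 11.3
grasp_force: 60.9
time: 17.9
tcp_pos: [594.4, -12.3, 131.6]
eef_rot: [-0.344, 3.121, 0.001]
contact_force: [-0.4, 0.0, 0.2]
width: 45.3
grasp_force: 0.0
time: 18.4
tcp_pos: [597.6, -12.6, 238.1]
eef_rot: [-0.342, 3.109, -0.002]
contact_force: [1.5, -0.4, 0.3]
width: 45.5
grasp_force: 0.0
time: 19.0
tcp_pos: [497.4, -34.2, 261.8]
eef_rot: [-0.344, 3.121, 0.0]
contact_force: [-0.1, -0.1, 0.7]
width: 45.2
grasp_force: 0.0
```

View pics/s7.png

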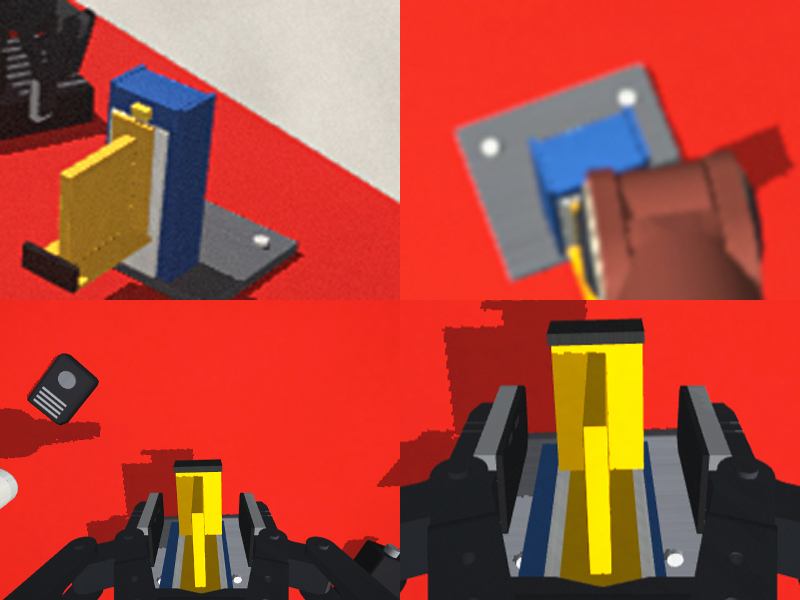

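The bracket hangs flush and level, with the yellow latch standing out above its plate (side crop (140,108)). The gripper is clear of it, and the microphone and can haven't moved.

```bash
python3 -c "
from cell import ticket
print(ticket.hand_in())"
```

```text
the job is handed in; nothing more can be done
None
```

The yellow bracket is hung home in the top two slots with the latch snapped out and the gripper clear of it, and the job is handed in; the hand-in gave no verdict, the highest wrist force I read was about 20 N, and the radio, microphone and can were left alone.

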